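# Hold a board wall square in the soldering jig

### The arm

A 7-joint arm with a two-finger parallel gripper is mounted at the origin on the work surface. World frame = base frame: x ahead of the robot, y to its left, z up, the work surface at z = 0. Lengths are in m, angles in degrees, forces in N, time in s.
With the tool pointing down it reaches from about 0.425 to 0.875 m from the base axis. Payload 4.7 kg.
Tool frame: the origin (TCP) lies midway between the tips of the shut fingers; the grasp point (between the pads) lies 19 mm behind it (env.grip_depth is the distance from the TCP to the grasp point, in m); z points along the fingers, y is the line along which they close (so a half turn about z gives the same grasp; the last joint's range is limited). The gripper opens to 87 mm and grips with 3 to 60 N. Pads are 19 mm wide; open, the fingers measure 117 mm over their backs; the gripper's body (75 mm by 190 mm) begins 51 mm behind the grasp point.
Start: joints at [-67.26, 18.392, -4.016, 83.108, 1.295, 78.541, -3.26], TCP at [0.243, 0.603, 0.223] pointing down, gripper open.
Joint ranges: [-163.93, 163.93], [-17.29, 119.83], [-79.2, 71.16], [3.27, 140.29], [-89.18, 269.18], [5.43, 117.66], [-154.24, 154.24]. Speed limits (degrees/s): [147.25, 147.25, 180, 180, 180, 180, 180].

### API

Orientations are given as [roll, pitch, yaw] about the fixed x, y, z axes, in that order (R = Rz(yaw) Ry(pitch) Rx(roll)).
In Python, from cell import get_obs, optics, env, nets gives the robot as it stands.
- The arm moves only by the shell command python3 -m creep 'ROWS' [FORCE]. ROWS is JSON, a list of rows, each an object of numbers: "wx", "wy", "wz": the turn, a rotation vector about the tool's x, y, z in degrees; "tx", "ty", "tz": the shift along the tool's x, y, z in mm; "gripper": the opening, from -1 (shut) to 1 (fully open). A call has 1 to 5 rows; each row is the pose to reach, as a shift and turn from the pose commanded when the call began, along the tool's axes at that moment; what a row does not reach only later rows make up. A row lasts 1/12 s, in which the tool goes at most 41.7 mm and 7.16 degrees, less where a joint would pass 70% of its speed; a pose out of reach is approached as far as the arm can. A call with a gripper value outside its range is refused whole. The fingers move at their own pace and stop on an object; FORCE is the grip in N (left out, the last holds). Time passes only in rows, so rows that repeat a pose let the fingers close. It gives the time, the measured TCP pose, the force, the opening and the grip force at its end, in the units of the state.
- get_obs(): the state, without advancing time (a new reading comes with each control period).
- optics.read_camera(name): name is "side" or "top" or "wrist"; returns (picture, depth): 400x640x3 uint8, red, green, blue; 400x640 float32, m along the optical axis (not along the pixel's ray), 0 where there is no reading.
- optics.camera_info(name): a dict with "fovy" (degrees; the focal length in pixels is half the picture's height over the tangent of half this angle, whatever the lens; pixels are square), "cx", "cy" (the principal point, pixels), "R" (3x3) and "t" (3): a world point X has camera coordinates R X + t; the wrist camera has in their place "tool_from_camera" (4x4, takes a point from camera to tool coordinates, whose origin is the TCP and whose axes are the flange's). Camera axes: x right, y down, z forward; pixel columns grow to the right and rows downward; lengths in m; the calibration is good to about 2 mm. A picture is of the moment at which its call begins: read the wrist's pose just before it. camera_info takes no time and is no camera call.
- env.sign_off(): hands the job in; it is judged then, once.
Trained networks look in the newest picture that a camera, given by its name, has taken for a name from the list of things; names that differ only in an ending like _2 or _b are one class to them, and where a whole thing is asked for, a point or a joint stands for the part that bears it (a point fixed in the world has none). Each returns a list of dicts, best first, with "confidence" (0 to 1); they miss things now and then, are a little off and sometimes report something else, mostly with a low value. They report only what shows in the picture. A call takes as long as a camera call. They do not tell look-alikes from the thing itself.
- nets.look_for(query, camera): "point" ([x, y, z] in m, in world coordinates, good to about 4 mm: the middle of the surface that is visible of it).
- nets.place_of(query, camera): "point" ([x, y, z] in m, in world coordinates, good to about 4 mm: a listed point, or the origin of a listed thing).
The state is a dict: "time_s": time; "qpos": joint angles; "joint_velocities": joint speeds; "effort": joint torques, N m; "tool_pos": TCP position; "tool_rot": TCP orientation; "force": force on the tool from outside, world axes, zero at the start; "wrist_torque": the same for the moment, N m; "grip_width": finger opening in m; "grasp_force": force on a finger pad.
Only numpy, scipy, OpenCV 4.12 (cv2) and the standard library are available. Lean on these libraries where they do the work, as an engineer would, in place of code of your own. Each camera call takes 0.05 s, during which the arm holds its last target. There are 200 camera calls.

### The job

In the soldering jig a small circuit-board wall leans in over its base board, because a sprung plunger pushes it from behind. Pick up the steel engineer's square that stands on the bench and, near the middle of the wall and straight across to it, press the square into the corner until its stock lies flat on the base board and the wall stands upright, flush against the edge of the blade, held by the square and not by the gripper. Finish while still gripping the square and holding it pressed home, ready for the seam to be soldered; leave the other things on the bench where they are.

Things in the scene. Friction and masses are not known exactly. Their poses are not given: they have to be found in the camera images.
- corner (a point): Middle of the corner where the jig's wall and base board meet: on the base board's top face, 15 mm above the bench, on the line about which the wall tilts. z up; x level, pointing square into (through) the wall; y along the wall. The green base board is 110 mm wide and reaches 110 mm back (-x) from here; its middle 80 mm (y = -40 to 40 mm) is free back to x = -95 mm.
- jig: Soldering jig, fixed to the bench: aluminium plate 200 x 160 x 12 mm. Origin on the bench right under the corner, same axes; it reaches from x = -125 to +75 mm. On the base board: parts up to 12 mm high at its sides (|y| over 41 mm), two clamps 10 mm high at x = -100 to -123 mm. Pivot posts 14 mm high at y = +-56 to +-66 mm. Behind the wall a steel block 49 mm high above the board with the plunger.
- wall_top (a point): Middle of the upper edge of the wall's inner face (towards the square). The wall is a green board 100 mm wide, 58 mm high above the base board, 3 mm thick; z runs up along it from the corner line, x through it.
- wall (a joint): Tilt of the wall about its foot, rad: 0 = upright, square to the base board; positive = leaning in over the base board. Starts at its stop, 0.14 (upper edge 8 mm in). The plunger pushes it inwards all the time: holding it upright takes about 2.5 N at its upper edge (1.5 N at the start); let go, it springs back. It goes to -0.10 beyond upright.
- square_stock (a point): Centre of the engineer's square's stock, a dark steel bar 70 mm long (x), 16 thick (y), 22 high (z), resting on its underside; grip it across the 16 mm. The bright blade, 18 mm wide (x), 4 thick, stands up at its +x end to 62 mm above the underside; outer edge flush with the end face, 35 mm from here. That edge and the underside go into the corner. 0.14 to 0.27 kg.
- square_heel (a point): Outer corner of the square: on its underside, at the middle of its +x end, 35 mm ahead (+x) of the stock's centre and 11 mm below it. Same axes.
- solder_spool: Aluminium spool of solder standing on its flange, 56 mm across, 36 mm high; origin at the centre of its underside. Leave it alone.
- flux_jar: Small jar with a black cap, 48 mm across, 42 mm high; origin at the centre of its underside. Leave it alone.
- dc_motor: Small steel DC motor with a white plastic end cap, standing upright, 37 mm across, 62 mm high with its tags; origin at the centre of its underside. Leave it alone.
Mind the look-alikes: they are no part of the job. There is more than one size of the part that bears square_stock; the job needs the middle-sized.

How it is judged (in metres and radians):
On the way, in this order (a step that is already met when the one before it is completed fails the run):
1. the square has been lifted clear of the bench in the gripper (height (world z) of square_heel above 0.02 m and contact force between the fingers and square above 2 N and contact force between square and jig below 0.1 N), for 0.2 s.
2. the square sits home in the corner, both faces touching, and is held there (x of square_heel in the frame of corner between -0.003 and 0.003 m and y of square_heel in the frame of corner between -0.03 and 0.03 m and z of square_heel in the frame of corner below 0.0025 m and angle between the z axis of square_stock and the z axis of corner, either way round below 0.02 rad and angle between the x axis of square_stock and the x axis of corner, either way round below 0.12 rad and value of joint wall between -0.02 and 0.02 rad and angle between the z axis of square_stock and the z axis of wall_top, either way round below 0.02 rad and contact force between square and wall above 1 N and contact force between square and jig above 1 N and contact force between the fingers and square above 2 N and contact force between each of the arm, the fingers and wall below 0.5 N), for 0.5 s.
At the end, for the whole second after the job is handed in: Square gripped (over 2 N), heel within 3 mm of the corner line, 2.5 mm of the board and 30 mm of mid-wall; stock flat and wall upright and along the blade within 0.02 rad; straight across within 0.12 rad; over 1 N on wall and on board; gripper and arm off the wall (under 0.5 N) (all of step 2); the arm keeps its last pose, push and grip.
It fails at once if the solder spool is shifted by more than 20 mm (distance of solder_spool from where it was at the start of the episode above 0.02 m).
It fails at once if the flux jar is shifted by more than 20 mm (distance of flux_jar from where it was at the start of the episode above 0.02 m).
It fails at once if the dc motor is shifted by more than 20 mm (distance of dc_motor from where it was at the start of the episode above 0.02 m).
It also fails if it takes over 45 s, if anything falls off the work surface, if the arm or the gripper's body presses on something with over 40 N, if the wrist force passes 120 N, or if a joint passes its speed limit or range.

## Working session

There is one attempt and no reset: what is moved stays moved. The work goes in short steps, Python scripts to look and compute and a shell command to move; the robot and the scene stay as the last step left them, time stands still between calls to the robot, and variables do not carry over. Pictures are saved under pics/ and viewed, at most 10 in all, crops included, and the job is handed in when it is done.

```bash
mkdir -p pics; cat > h.py <<'E'
import numpy as np, cv2
from scipy.spatial.transform import Rotation as Ro
from cell import get_obs, optics, env, nets
def toolT():
    o=get_obs(); T=np.eye(4); T[:3,:3]=Ro.from_euler('xyz',o['tool_rot'],degrees=True).as_matrix(); T[:3,3]=o['tool_pos']; return T
def cam(name):
    T=toolT(); p,d=optics.read_camera(name); c=optics.camera_info(name)
    f=p.shape[0]/2/np.tan(np.radians(c['fovy'])/2)
    if 'R' in c:
        W=np.eye(4); R=np.array(c['R']); W[:3,:3]=R.T; W[:3,3]=-R.T@np.array(c['t'])
    else: W=T@np.array(c['tool_from_camera'])
    v,u=np.mgrid[:p.shape[0],:p.shape[1]]
    P=np.stack([(u-c['cx'])/f*d,(v-c['cy'])/f*d,d],-1)@W[:3,:3].T+W[:3,3]
    P[d==0]=np.nan
    return p,d,P,W,f,c
def proj(X,W,f,c):
    q=(np.asarray(X)-W[:3,3])@W[:3,:3]; return q[...,:2]/q[...,2:]*f+[c['cx'],c['cy']]
E
python3 - <<'E'
from h import *
print(get_obs())
ims=[]
for n in ['top','side']:
    p,d,P,W,f,c=cam(n); np.savez('/tmp/%s.npz'%n,p=p,P=P)
    cv2.imwrite('pics/%s0.png'%n,p[...,::-1])
    for q in ['square_stock','square_heel','corner','wall_top','solder_spool','flux_jar','dc_motor','jig']:
        for r in nets.place_of(q,n): 
            if r['confidence']>.2: print(n,q,np.round(r['point'],3),round(r['confidence'],2),np.round(proj(r['point'],W,f,c)))
E
```

```text
{'time_s': 0.0, 'qpos': array([-67.26021193,  18.44023572,  -4.01529602,  83.17387194,
         1.29596299,  78.54049105,  -3.25995984]), 'joint_velocities': array([-0.03265191, -0.14185652,  0.08349869, -0.05356106,  0.05001696,
       -0.07258677, -0.00404095]), 'effort': array([-3.50086236e-05, -4.91299975e+01, -4.04041819e-01, -3.12521768e+01,
       -6.39515393e-02,  4.39902884e-02,  1.88663735e-04]), 'tool_pos': array([0.24262978, 0.60243123, 0.22145718]), 'tool_rot': array([-1.79890695e+02,  6.69222737e-03,  1.58069954e+02]), 'force': array([-0.32066378,  0.09211509, -0.09206159]), 'wrist_torque': array([-0.01356031,  0.04601449,  0.02880418]), 'grasp_force': 0.0, 'grip_width': 0.08660764197298382}
top square_stock [ 0.452 -0.324  0.011] 0.64 [416. 234.]
top square_stock [ 0.395 -0.214  0.016] 0.62 [379. 255.]
top square_stock [ 0.51  -0.236  0.01 ] 0.52 [385. 215.]
top square_heel [ 0.48  -0.248 -0.001] 0.6 [389. 226.]
top square_heel [ 0.359 -0.192 -0.002] 0.58 [372. 268.]
top square_heel [ 0.428 -0.32   0.002] 0.55 [414. 243.]
top corner [0.552 0.154 0.014] 0.98 [251. 204.]
[... 376 characters left out ...]
k [ 0.455 -0.33   0.006] 0.82 [346. 349.]
side square_stock [ 0.511 -0.231  0.01 ] 0.73 [350. 296.]
side square_stock [ 0.402 -0.214  0.013] 0.71 [297. 308.]
side square_heel [ 0.358 -0.188  0.006] 0.82 [272. 307.]
side square_heel [ 0.432 -0.318  0.001] 0.75 [332. 350.]
side square_heel [ 0.477 -0.247  0.003] 0.63 [338. 310.]
side square_heel [ 0.713  0.314 -0.002] 0.27 [332. 125.]
side corner [0.561 0.156 0.014] 0.65 [303. 169.]
side wall_top [0.564 0.155 0.072] 0.45 [302. 152.]
side solder_spool [ 0.737 -0.125 -0.002] 0.55 [418. 227.]
side flux_jar [ 0.364 -0.353  0.002] 0.78 [305. 382.]
side dc_motor [ 0.711  0.311 -0.003] 0.62 [331. 126.]
side jig [ 0.56   0.156 -0.003] 0.69 [303. 174.]
```

View pics/top0.png

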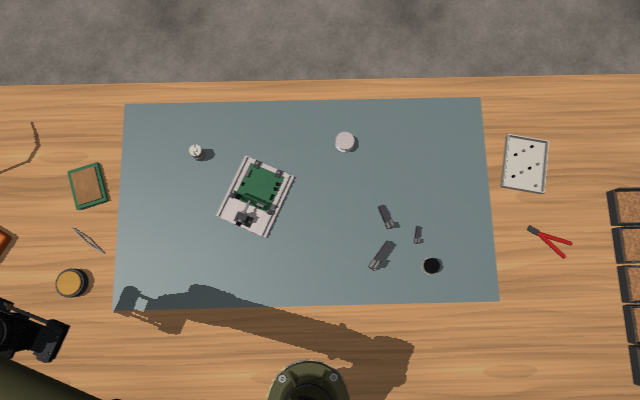

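View pics/side0.png

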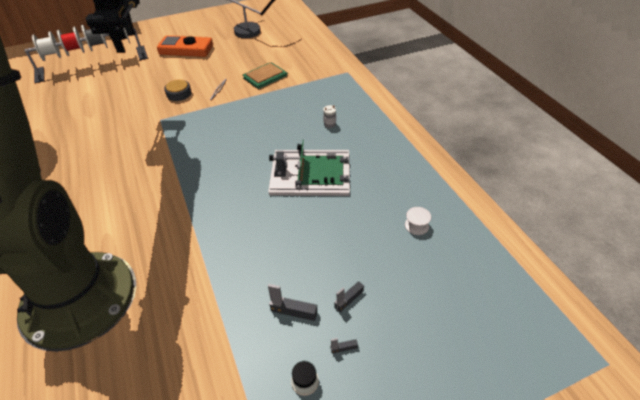

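```bash
python3 - <<'E'
from h import *
# square clusters from depth: heel/stock spans
for n in ['top','side']:
    P=np.load('/tmp/%s.npz'%n)['P']
    for c in [(.452,-.326),(.398,-.214),(.51,-.234)]:
        m=(np.hypot(P[...,0]-c[0],P[...,1]-c[1])<.075)&(P[...,2]>.008)
        # exclude neighbours
        Q=P[m]; 
        nl,lab=cv2.connectedComponents(m.astype(np.uint8))
        for l in range(1,nl):
            q=P[lab==l]
            if len(q)<40: continue
            r=cv2.minAreaRect((q[:,:2]*1000).astype(np.float32))
            print(n,c,len(q),[np.round(x,1) for x in r],'zmax',np.nanpercentile(q[:,2],[50,98]).round(4))
E
```

```text
top (0.452, -0.326) 84 [array([ 451.9, -326.6]), array([11.6, 49.8]), np.float64(78.8)] zmax [0.0167 0.0456]
top (0.398, -0.214) 262 [array([ 394. , -216.6]), array([21.6, 91.8]), np.float64(51.9)] zmax [0.0292 0.0839]
top (0.51, -0.234) 159 [array([ 506.9, -236.8]), array([70.1, 17.9]), np.float64(20.0)] zmax [0.0222 0.0642]
side (0.452, -0.326) 261 [array([ 453.8, -323.8]), array([13.7, 50.1]), np.float64(77.2)] zmax [0.0179 0.0472]
side (0.398, -0.214) 870 [array([ 394.9, -213.6]), array([23.2, 92.8]), np.float64(53.1)] zmax [0.0309 0.0834]
side (0.51, -0.234) 423 [array([ 507.8, -233.2]), array([71.5, 19. ]), np.float64(21.4)] zmax [0.024  0.0638]
```

Three squares lie on the bench (top image pixels, length along the stock from the depth):
- (381,255): about 92 mm long, blade 84 mm high
- (387,216): about 70 mm long, blade 63 mm high
- (418,234): about 50 mm long, blade 46 mm high

The one at (387,216) fits the given 70 × 16 × 62 mm, so it is the middle-sized. Spool (345,142), jar (431,266), motor (196,152) and jig (256,196) are all identified. I'll go above the square and confirm it in a wrist crop.

```bash
python3 -m creep '[{"tx":-38,"ty":-12,"tz":-6},{"tx":-76,"ty":-24,"tz":-12},{"tx":-114,"ty":-36,"tz":-18},{"tx":-152,"ty":-48,"tz":-24},{"tx":-190,"ty":-60,"tz":-30}]' && python3 -m creep '[{"tx":-38,"ty":-12},{"tx":-76,"ty":-24},{"tx":-114,"ty":-36},{"tx":-152,"ty":-48},{"tx":-190,"ty":-60}]' && python3 -m creep '[{"tx":-13,"ty":-36},{"tx":-26,"ty":-73},{"tx":-39,"ty":-110},{"tx":-52,"ty":-146},{"tx":-65,"ty":-182}]' && python3 - <<'E'
from h import *
for n in ['top','side']:
    P=np.load('/tmp/%s.npz'%n)['P']
    m=(np.hypot(P[...,0]-.57,P[...,1]-.14)<.16)&(P[...,2]>.008)&(P[...,2]<.02)
    nl,lab,st,_=cv2.connectedComponentsWithStats(m.astype(np.uint8)); l=1+st[1:,4].argmax()
    q=P[lab==l]; r=cv2.minAreaRect((q[:,:2]*1000).astype(np.float32)); print(n,len(q),[np.round(x,1) for x in r])
    m=(np.hypot(P[...,0]-.56,P[...,1]-.155)<.08)&(P[...,2]>.03)
    print(np.nanmean(P[m],0).round(4))
E
```

```text
validation failed for argument at $[0]...
```

```bash
python3 -m creep '[{"wx":0,"wy":0,"wz":0,"tx":-38,"ty":-12,"tz":-6,"gripper":1},{"wx":0,"wy":0,"wz":0,"tx":-76,"ty":-24,"tz":-12,"gripper":1},{"wx":0,"wy":0,"wz":0,"tx":-114,"ty":-36,"tz":-18,"gripper":1},{"wx":0,"wy":0,"wz":0,"tx":-152,"ty":-48,"tz":-24,"gripper":1},{"wx":0,"wy":0,"wz":0,"tx":-190,"ty":-60,"tz":-30,"gripper":1}]'; python3 - <<'E'
from h import *
for n in ['top','side']:
    P=np.load('/tmp/%s.npz'%n)['P']
    m=(np.hypot(P[...,0]-.57,P[...,1]-.14)<.16)&(P[...,2]>.008)&(P[...,2]<.02)
    nl,lab,st,_=cv2.connectedComponentsWithStats(m.astype(np.uint8)); l=1+st[1:,4].argmax()
    q=P[lab==l]; r=cv2.minAreaRect((q[:,:2]*1000).astype(np.float32)); print(n,len(q),[np.round(x,1) for x in r])
    m=(np.hypot(P[...,0]-.56,P[...,1]-.155)<.08)&(P[...,2]>.03)
    print(np.nanmean(P[m],0).round(4))
E
```

```text
time_s: 1.32
tool_pos: [0.3979, 0.475, 0.2531]
tool_rot: [180.0, 0.0, 158.1]
force: [1.1, 0.9, -0.1]
grip_width: 0.0871
grasp_force: 0.0
top 2910 [array([577.9, 142.3]), array([161.4, 200.2]), np.float64(64.7)]
[0.5362 0.1614 0.059 ]
side 2623 [array([577.5, 145.6]), array([164.8, 199.9]), np.float64(65.2)]
[0.5265 0.161  0.0578]
```

```bash
python3 -m creep '[{"wx":0,"wy":0,"wz":0,"tx":-38,"ty":-12,"tz":0,"gripper":1},{"wx":0,"wy":0,"wz":0,"tx":-76,"ty":-24,"tz":0,"gripper":1},{"wx":0,"wy":0,"wz":0,"tx":-114,"ty":-36,"tz":0,"gripper":1},{"wx":0,"wy":0,"wz":0,"tx":-140,"ty":-65,"tz":0,"gripper":1},{"wx":0,"wy":0,"wz":0,"tx":-160,"ty":-100,"tz":0,"gripper":1}]'; python3 -m creep '[{"wx":0,"wy":0,"wz":0,"tx":-13,"ty":-36,"tz":0,"gripper":1},{"wx":0,"wy":0,"wz":0,"tx":-26,"ty":-73,"tz":0,"gripper":1},{"wx":0,"wy":0,"wz":0,"tx":-39,"ty":-110,"tz":0,"gripper":1},{"wx":0,"wy":0,"wz":0,"tx":-52,"ty":-146,"tz":0,"gripper":1},{"wx":0,"wy":0,"wz":0,"tx":-65,"ty":-182,"tz":0,"gripper":1}]'
```

```text
time_s: 1.73
tool_pos: [0.5099, 0.3221, 0.2519]
tool_rot: [-180.0, 0.0, 158.0]
force: [-0.2, -0.5, -0.2]
grip_width: 0.0869
grasp_force: 0.0
time_s: 2.15
tool_pos: [0.4997, 0.1288, 0.2528]
tool_rot: [180.0, 0.0, 158.1]
force: [1.0, -0.1, 0.6]
grip_width: 0.0867
grasp_force: 0.0
```

```bash
python3 - <<'E'
from h import *
T=toolT(); d=np.array([.54,-.22,.23])-T[:3,3]
print(get_obs()['qpos'].round(1), T[:3,3].round(3),'tool shift to hover',(T[:3,:3].T@d*1000).round(0))
E
```

```text
[-32.2   0.9  15.   99.9  -0.3  79.2  50.9] [0.5   0.129 0.253] tool shift to hover [-168. -309.   23.]
```

```bash
python3 - <<'E'
from h import *
p,d,P,W,f,c=cam('wrist'); np.savez('/tmp/wjig.npz',p=p,P=P); cv2.imwrite('pics/wjig.png',p[...,::-1])
for q in ['corner','wall_top','jig']:
    for r in nets.place_of(q,'wrist'):
        if r['confidence']>.3: print(q,np.round(r['point'],4),round(r['confidence'],2),proj(r['point'],W,f,c).round())
z=P[...,2]
m=(z>.009)&(z<.0175)
nl,lab,st,_=cv2.connectedComponentsWithStats(m.astype(np.uint8)); l=1+st[1:,4].argmax()
q=P[lab==l]; print([np.round(x,1) for x in cv2.minAreaRect((q[:,:2]*1000).astype(np.float32))],st[l])
# wall: green pixels above 25mm
pi=p.astype(int); g=(pi[...,1]>pi[...,0]*1.3)&(pi[...,1]>pi[...,2]*1.1)
w=P[g&(z>.02)]; print(len(w)); 
if len(w)>50: print(w.mean(0),[np.round(x,1) for x in cv2.minAreaRect((w[:,:2]*1000).astype(np.float32))], np.percentile(w[:,2],[2,50,98]))
b=P[g&(z>.01)&(z<.019)]; print('board',len(b),np.median(b[:,2]),[np.round(x,1) for x in cv2.minAreaRect((b[:,:2]*1000).astype(np.float32))])
E
python3 -m creep '[{"wx":0,"wy":0,"wz":0,"tx":-19,"ty":-35,"tz":2,"gripper":1},{"wx":0,"wy":0,"wz":0,"tx":-38,"ty":-69,"tz":4,"gripper":1},{"wx":0,"wy":0,"wz":0,"tx":-57,"ty":-104,"tz":6,"gripper":1},{"wx":0,"wy":0,"wz":0,"tx":-75,"ty":-139,"tz":9,"gripper":1},{"wx":0,"wy":0,"wz":0,"tx":-94,"ty":-173,"tz":12,"gripper":1}]' >/dev/null;  python3 -m creep '[{"wx":0,"wy":0,"wz":-6,"tx":-19,"ty":-35,"tz":2,"gripper":1},{"wx":0,"wy":0,"wz":-12,"tx":-38,"ty":-70,"tz":4,"gripper":1},{"wx":0,"wy":0,"wz":-18,"tx":-55,"ty":-104,"tz":6,"gripper":1},{"wx":0,"wy":0,"wz":-24,"tx":-70,"ty":-130,"tz":9,"gripper":1},{"wx":0,"wy":0,"wz":-30,"tx":-74,"ty":-136,"tz":11,"gripper":1}]'
```

```text
corner [0.5563 0.1516 0.0124] 0.61 [356. 205.]
wall_top [0.5668 0.1513 0.071 ] 0.69 [365. 230.]
jig [5.581e-01 1.563e-01 4.000e-04] 0.6 [360. 202.]
[array([577.5, 146.5]), array([160.2, 196.9]), np.float64(64.8)] [  291   137   145   153 13963]
2298
[0.54319757 0.14813806 0.11397214] [array([546.7, 117. ]), array([183.1, 173.4]), np.float64(68.1)] [0.02092583 0.06461514 0.35813126]
board 4689 0.015840081683376916 [array([605.9, 140.4]), array([121.7, 115.9]), np.float64(64.8)]
time_s: 3.18
tool_pos: [0.5404, -0.2239, 0.2292]
tool_rot: [-179.8, -0.0, -171.9]
force: [0.0, 0.1, -0.5]
grip_width: 0.0872
grasp_force: 0.0
```

View pics/wjig.png

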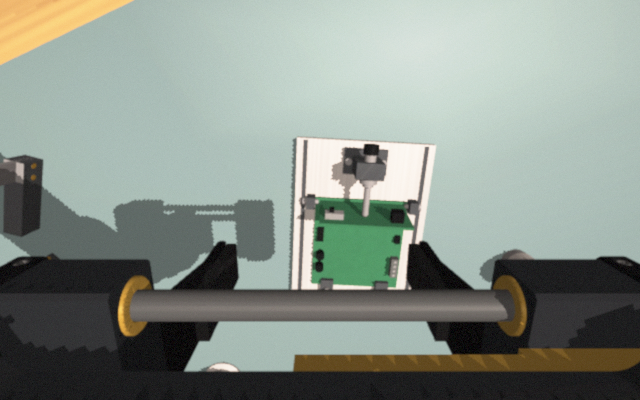

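The wrist view shows the jig upright: wall's upper edge near (360,213), plunger at (370,190), base board (358,255). The jig's x axis is at 154.8° and the corner is near (0.555, 0.155), agreeing across three cameras. Next, the crop of the squares.

```bash
cat > sq.py <<'E'
from h import *
p,d,P,W,f,c=cam('wrist'); np.savez('/tmp/wsq.npz',p=p,P=P)
print(get_obs()['qpos'].round(1))
for q in ['square_stock','square_heel']:
    for r in nets.place_of(q,'wrist'):
        if r['confidence']>.3: print(q,np.round(r['point'],4),round(r['confidence'],2),proj(r['point'],W,f,c).round())
z=P[...,2]; m=(z>.006)&(z<.1)&(np.hypot(P[...,0]-.508,P[...,1]+.235)<.065)
nl,lab,st,_=cv2.connectedComponentsWithStats(m.astype(np.uint8))
for l in range(1,nl):
    if st[l,4]<150: continue
    q=P[lab==l]; qs=q[(q[:,2]<.026)&(q[:,2]>.016)]; qb=q[q[:,2]>.05]
    print(st[l],[np.round(x,1) for x in cv2.minAreaRect((q[:,:2]*1000).astype(np.float32))],'stock top',[np.round(x,1) for x in cv2.minAreaRect((qs[:,:2]*1000).astype(np.float32))] if len(qs)>5 else '',np.median(qs[:,2]) if len(qs) else '','blade',len(qb),qb.mean(0).round(4) if len(qb) else '',q[:,2].max())
u,v=proj([.508,-.235,.02],W,f,c).astype(int); print(u,v)
u=np.clip(u,130,510);v=np.clip(v,100,300)
cv2.imwrite('pics/wsq.png',cv2.resize(p[v-100:v+100,u-130:u+130,::-1],None,fx=3,fy=3,interpolation=cv2.INTER_CUBIC))
E
python3 sq.py
```

```text
[ -8.3  11.   32.1  93.4  -5.8  77.3 123. ]
square_stock [ 0.3983 -0.2123  0.0124] 0.9 [354.  36.]
square_stock [ 0.5065 -0.2318  0.0112] 0.7 [319. 142.]
square_stock [ 0.4556 -0.3247  0.0094] 0.64 [237.  80.]
square_heel [ 4.799e-01 -2.489e-01 -1.000e-04] 0.85 [307. 114.]
square_heel [ 0.4303 -0.3193 -0.0022] 0.64 [247.  56.]
[ 303  110   29   69 1045] [array([ 508.5, -233.6]), array([70. , 16.4]), np.float64(20.1)] stock top [array([ 508.5, -233.6]), array([70. , 16.3]), np.float64(20.2)] 0.023064886810652357 blade 98 [ 0.484  -0.2424  0.0622] 0.06465530794805385
315 143
```

View pics/wsq.png

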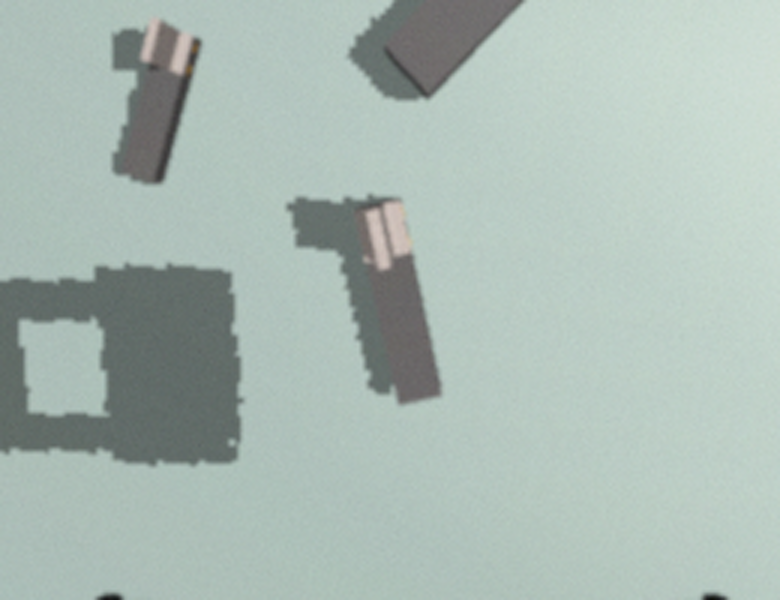

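The crop confirms it. The middle-sized square (crop pixels (400,300), full-frame (319,142)) measures 70.0 × 16.3 mm with a 63 mm blade. The small one is at crop (160,105) and the large at (450,40). Its x axis is at 200.1° and its centre at (508.5, -233.6). I'll grip 18 mm behind that centre.

```bash
python3 -m creep '[{"wx":0,"wy":0,"wz":-3,"tx":4,"ty":0,"tz":29,"gripper":0.3},{"wx":0,"wy":0,"wz":-6,"tx":8,"ty":-1,"tz":58,"gripper":0.3},{"wx":0,"wy":0,"wz":-9,"tx":12,"ty":-1,"tz":87,"gripper":0.3},{"wx":0,"wy":0,"wz":-12,"tx":15,"ty":-1,"tz":116,"gripper":0.3},{"wx":0,"wy":0,"wz":-12,"tx":15,"ty":-1,"tz":135,"gripper":0.3}]' 20; python3 -m creep '[{"wx":0,"wy":0,"wz":0,"tx":0,"ty":0,"tz":0,"gripper":0.3},{"wx":0,"wy":0,"wz":0,"tx":0,"ty":0,"tz":0,"gripper":0.3}]'; python3 - <<'E'
from h import *
o=get_obs(); a=np.radians(200.1); x=np.array([np.cos(a),np.sin(a)]); y=np.array([-x[1],x[0]])
c=np.array([.5085,-.2336])-18e-3*x; T=toolT()
print(o['qpos'].round(1),'along,across mm',(o['tool_pos'][:2]-c)@x*1000,(o['tool_pos'][:2]-c)@y*1000)
E
```

```text
time_s: 3.75
tool_pos: [0.525, -0.2177, 0.0918]
tool_rot: [179.8, -0.1, -159.7]
force: [-0.2, 0.9, -0.2]
grip_width: 0.0624
grasp_force: 0.0
time_s: 3.92
tool_pos: [0.5262, -0.219, 0.0941]
tool_rot: [179.9, -0.1, -159.8]
force: [0.2, 0.4, -0.3]
grip_width: 0.0575
grasp_force: 0.0
[ -5.9  15.6  29.9 104.4  -8.7  62.4 137.3] along,across mm -3.6076902323230677 -7.643223599788547
```

```bash
python3 -m creep '[{"wx":0,"wy":0,"wz":0,"tx":4,"ty":-8,"tz":0,"gripper":0.1},{"wx":0,"wy":0,"wz":0,"tx":4,"ty":-8,"tz":0,"gripper":0.1},{"wx":0,"wy":0,"wz":0,"tx":4,"ty":-8,"tz":15,"gripper":0.1},{"wx":0,"wy":0,"wz":0,"tx":4,"ty":-8,"tz":30,"gripper":0.1},{"wx":0,"wy":0,"wz":0,"tx":4,"ty":-8,"tz":45,"gripper":0.1}]'; python3 -m creep '[{"wx":0,"wy":0,"wz":0,"tx":0,"ty":0,"tz":15,"gripper":0.1},{"wx":0,"wy":0,"wz":0,"tx":0,"ty":0,"tz":30,"gripper":0.1},{"wx":0,"wy":0,"wz":0,"tx":0,"ty":0,"tz":40,"gripper":0.1},{"wx":0,"wy":0,"wz":0,"tx":0,"ty":0,"tz":40,"gripper":0.1},{"wx":0,"wy":0,"wz":0,"tx":0,"ty":0,"tz":40,"gripper":0.1}]'; python3 - <<'E'
from h import *
o=get_obs(); a=np.radians(200.1); x=np.array([np.cos(a),np.sin(a)]); y=np.array([-x[1],x[0]])
c=np.array([.5085,-.2336])-18e-3*x; T=toolT()
print(o['qpos'].round(1),'along,across mm',(o['tool_pos'][:2]-c)@x*1000,(o['tool_pos'][:2]-c)@y*1000)
E
```

```text
time_s: 4.33
tool_pos: [0.5264, -0.2314, 0.0511]
tool_rot: [-179.9, 0.2, -160.0]
force: [-0.1, 0.9, 0.1]
grip_width: 0.0478
grasp_force: 0.0
time_s: 4.75
tool_pos: [0.5252, -0.231, 0.0102]
tool_rot: [-180.0, 0.0, -160.0]
force: [0.1, -0.3, 0.1]
grip_width: 0.0478
grasp_force: 0.0
[ -3.1  22.2  28.6 107.5 -13.   53.4 141.5] along,across mm 1.458152604237413 3.2918230865566054
```

```bash
python3 -m creep '[{"wx":0,"wy":0,"wz":0,"tx":-1,"ty":3,"tz":3,"gripper":0.1},{"wx":0,"wy":0,"wz":0,"tx":-1,"ty":3,"tz":6,"gripper":0.1},{"wx":0,"wy":0,"wz":0,"tx":-1,"ty":3,"tz":6,"gripper":0.1},{"wx":0,"wy":0,"wz":0,"tx":-1,"ty":3,"tz":6,"gripper":-0.4},{"wx":0,"wy":0,"wz":0,"tx":-1,"ty":3,"tz":6,"gripper":-0.6}]'; python3 -m creep '[{"wx":0,"wy":0,"wz":0,"tx":0,"ty":0,"tz":0,"gripper":-1},{"wx":0,"wy":0,"wz":0,"tx":0,"ty":0,"tz":0,"gripper":-1},{"wx":0,"wy":0,"wz":0,"tx":0,"ty":0,"tz":0,"gripper":-1},{"wx":0,"wy":0,"wz":0,"tx":0,"ty":0,"tz":0,"gripper":-1},{"wx":0,"wy":0,"wz":0,"tx":0,"ty":0,"tz":0,"gripper":-1}]' 40
```

```text
time_s: 5.17
tool_pos: [0.5249, -0.2276, 0.0039]
tool_rot: [-180.0, 0.0, -159.9]
force: [-0.0, -0.5, -0.9]
grip_width: 0.0411
grasp_force: 0.0
time_s: 5.58
tool_pos: [0.5247, -0.2276, 0.0036]
tool_rot: [-180.0, 0.0, -159.9]
force: [-0.2, -0.2, -0.1]
grip_width: 0.0155
grasp_force: 40.0
```

```bash
python3 -m creep '[{"wx":0,"wy":0,"wz":0,"tx":0,"ty":0,"tz":-8,"gripper":-1},{"wx":0,"wy":0,"wz":0,"tx":0,"ty":0,"tz":-28,"gripper":-1},{"wx":0,"wy":0,"wz":0,"tx":0,"ty":0,"tz":-53,"gripper":-1},{"wx":0,"wy":0,"wz":0,"tx":0,"ty":0,"tz":-80,"gripper":-1},{"wx":0,"wy":0,"wz":0,"tx":0,"ty":0,"tz":-105,"gripper":-1}]'; python3 -m creep '[{"wx":0,"wy":0,"wz":0,"tx":-10,"ty":14,"tz":0,"gripper":-1},{"wx":0,"wy":0,"wz":0,"tx":-26,"ty":37,"tz":0,"gripper":-1},{"wx":0,"wy":0,"wz":0,"tx":-45,"ty":63,"tz":0,"gripper":-1},{"wx":0,"wy":0,"wz":0,"tx":-63,"ty":89,"tz":0,"gripper":-1},{"wx":0,"wy":0,"wz":0,"tx":-82,"ty":116,"tz":0,"gripper":-1}]';python3 -m creep '[{"wx":0,"wy":0,"wz":6,"tx":-18,"ty":26,"tz":0,"gripper":-1},{"wx":0,"wy":0,"wz":12,"tx":-37,"ty":52,"tz":0,"gripper":-1},{"wx":0,"wy":0,"wz":18,"tx":-56,"ty":78,"tz":0,"gripper":-1},{"wx":0,"wy":0,"wz":24,"tx":-74,"ty":104,"tz":0,"gripper":-1},{"wx":0,"wy":0,"wz":30,"tx":-82,"ty":116,"tz":0,"gripper":-1}]'
cat > go.py <<'E'
import sys
from h import *
C=np.array([.555,.155,.015]); A=154.8
a=np.radians(A); X=np.array([np.cos(a),np.sin(a),0]); Y=np.array([-X[1],X[0],0])
o=get_obs(); T=toolT(); hx=float(sys.argv[1]); hz=float(sys.argv[2])
H=T[:3,:3]@[.0523,0,.0036]+T[:3,3]; h=[(H-C)@X,(H-C)@Y,(H-C)[2]]
print('t',round(o['time_s'],2),'heel in corner mm',np.round(np.array(h)*1000,1),'yaw err',round((o['tool_rot'][2]-A+180)%360-180,2),'rot',np.round(o['tool_rot'],2),'F',o['force'].round(1),'push along X',round(float(o['force']@X),1),'q',o['qpos'].round(0),'grip',o['grasp_force'],o['grip_width'])
R=Ro.from_euler('xyz',[180,0,A],degrees=True).as_matrix()
t=C+X*hx/1e3+[0,0,hz/1e3]-R@[.0523,0,.0036]
print('tool shift',(T[:3,:3].T@(t-T[:3,3])*1000).round(1),'turn',np.degrees(Ro.from_matrix(T[:3,:3].T@R).as_rotvec()).round(1))
E
python3 go.py -20 60
```

```text
time_s: 6.0
tool_pos: [0.5243, -0.2276, 0.11]
tool_rot: [180.0, -0.0, -160.0]
force: [0.9, -0.5, -1.2]
grip_width: 0.0157
grasp_force: 40.0
time_s: 6.42
tool_pos: [0.5618, -0.0895, 0.1091]
tool_rot: [-180.0, 0.0, -160.0]
force: [0.0, 0.0, -2.0]
grip_width: 0.0154
grasp_force: 40.0
time_s: 6.83
tool_pos: [0.5996, 0.0528, 0.1087]
tool_rot: [179.8, -0.0, 170.1]
force: [-0.6, -0.2, -1.4]
grip_width: 0.0158
grasp_force: 40.0
t 6.83 heel in corner mm [-33.4  87.3  90.1] yaw err 15.28 rot [ 1.7984e+02 -1.0000e-02  1.7008e+02] F [-0.6 -0.2 -1.4] push along X 0.5 q [-29.  18.  25.  99.  -9.  65.  79.] grip 39.9528443813324 0.01579268456334524
tool shift [-8.3 73.9 30.3] turn [ 0.2 -0.  15.3]
```

```bash
python3 -m creep '[{"wx":0,"wy":0,"wz":5,"tx":-3,"ty":24,"tz":8,"gripper":-1},{"wx":0,"wy":0,"wz":10,"tx":-6,"ty":49,"tz":16,"gripper":-1},{"wx":0,"wy":0,"wz":15.3,"tx":-8,"ty":74,"tz":30,"gripper":-1},{"wx":0,"wy":0,"wz":15.3,"tx":-8,"ty":74,"tz":30,"gripper":-1},{"wx":0,"wy":0,"wz":15.3,"tx":-8,"ty":74,"tz":30,"gripper":-1}]'
python3 go.py -20 10; python3 - <<'E'
from h import *
for n in ['wrist','side']:
    p,d,P,W,f,c=cam(n); np.savez('/tmp/b%s.npz'%n,p=p,P=P)
    for q in ['square_heel','square_stock','corner','wall_top']:
        for r in nets.place_of(q,n):
            if r['confidence']>.3: print(n,q,np.round(r['point'],4),round(r['confidence'],2),proj(r['point'],W,f,c).round())
    u,v=proj([.57,.15,.05],W,f,c).astype(int); u=np.clip(u,120,520);v=np.clip(v,90,310)
    cv2.imwrite('pics/b%s.png'%n,cv2.resize(p[v-90:v+90,u-120:u+120,::-1],None,fx=3,fy=3,interpolation=cv2.INTER_CUBIC))
E
```

```text
time_s: 7.25
tool_pos: [0.6186, 0.1206, 0.0774]
tool_rot: [-179.9, -0.1, 155.0]
force: [-0.4, -0.6, -1.1]
grip_width: 0.0156
grasp_force: 40.0
t 7.25 heel in corner mm [-19.9   4.3  58.9] yaw err 0.23 rot [-1.7991e+02 -1.2000e-01  1.5503e+02] F [-0.4 -0.6 -1.1] push along X 0.1 q [-34.  23.  26.  96. -11.  63.  60.] grip 39.9575811624527 0.015587471867782884
tool shift [-0.2  4.2 48.8] turn [-0.1 -0.1  0.2]
wrist square_heel [0.5746 0.1429 0.0785] 0.95 [325. 168.]
wrist square_stock [0.5985 0.129  0.0832] 0.56 [319. 226.]
wrist corner [0.5571 0.1535 0.0141] 0.74 [328. 116.]
wrist wall_top [0.5634 0.1526 0.0709] 0.79 [333. 135.]
side square_heel [ 0.3568 -0.1898  0.0057] 0.93 [272. 308.]
side square_heel [ 0.4348 -0.3199 -0.0013] 0.73 [334. 351.]
side square_heel [0.5728 0.1372 0.0804] 0.62 [308. 153.]
side square_stock [ 0.4527 -0.3284  0.0051] 0.74 [344. 349.]
side square_stock [ 0.4032 -0.2163  0.014 ] 0.58 [298. 308.]
side square_stock [0.6005 0.1257 0.0876] 0.39 [321. 150.]
side corner [0.5584 0.1539 0.0126] 0.66 [302. 170.]
side wall_top [0.5596 0.1564 0.012 ] 0.74 [302. 170.]
side wall_top [0.5608 0.157  0.0716] 0.66 [301. 152.]
```

View pics/bside.png

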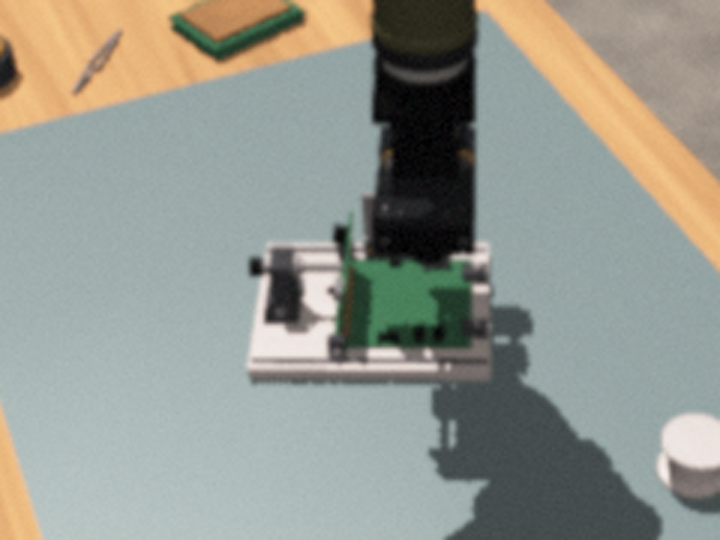

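View pics/bwrist.png

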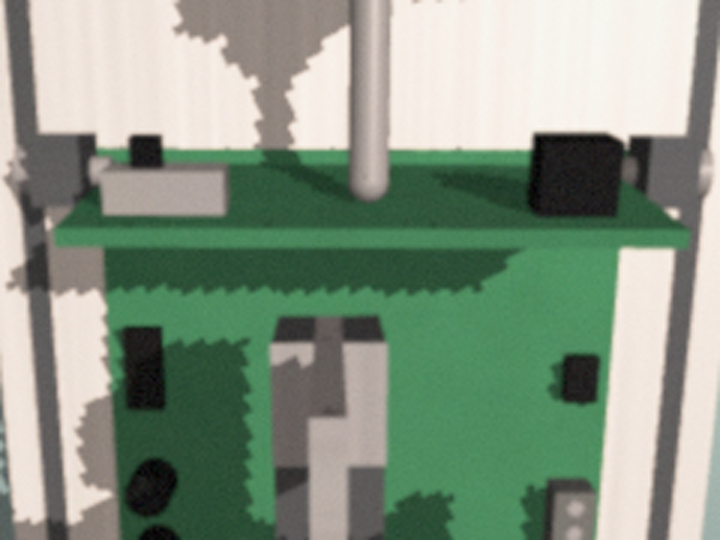

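Wrist crop: the blade's front (330,330) is clear of the wall's edge (370,238), near mid-wall and square to it. Side crop: the square hangs above the free base board. I'll lower it onto the board.

```bash
python3 -m creep '[{"wx":0,"wy":0,"wz":0,"tx":-2,"ty":2,"tz":10,"gripper":-1},{"wx":0,"wy":0,"wz":0,"tx":-2,"ty":4,"tz":25,"gripper":-1},{"wx":0,"wy":0,"wz":0,"tx":-2,"ty":4,"tz":40,"gripper":-1},{"wx":0,"wy":0,"wz":0,"tx":-2,"ty":4,"tz":51,"gripper":-1},{"wx":0,"wy":0,"wz":0,"tx":-2,"ty":4,"tz":51,"gripper":-1}]' >/dev/null; python3 go.py -20 0;  python3 -m creep '[{"wx":0,"wy":0,"wz":0,"tx":0,"ty":0,"tz":1,"gripper":-1},{"wx":0,"wy":0,"wz":0,"tx":0,"ty":0,"tz":2,"gripper":-1},{"wx":0,"wy":0,"wz":0,"tx":0,"ty":0,"tz":3,"gripper":-1},{"wx":0,"wy":0,"wz":0,"tx":0,"ty":0,"tz":4,"gripper":-1},{"wx":0,"wy":0,"wz":0,"tx":0,"ty":0,"tz":4,"gripper":-1}]' 50; python3 go.py -20 0
```

```text
t 8.17 heel in corner mm [-22.    3.1   5.8] yaw err -0.02 rot [-179.79   -0.23  154.78] F [ 0.1  0.3 -1.7] push along X -0.0 q [-33.  27.  25.  98. -13.  58.  61.] grip 39.95736122131348 0.015700526513900102
tool shift [2.  3.1 5.5] turn [-0.2 -0.2 -0. ]
time_s: 8.58
tool_pos: [0.6236, 0.1211, 0.0241]
tool_rot: [180.0, 0.0, 154.8]
force: [0.7, 0.1, -1.8]
grip_width: 0.0159
grasp_force: 50.0
t 8.58 heel in corner mm [-24.2   1.5   5.4] yaw err -0.03 rot [1.7996e+02 3.0000e-02 1.5477e+02] F [ 0.7  0.1 -1.8] push along X -0.6 q [-33.  27.  25.  98. -13.  58.  61.] grip 49.95741248130798 0.015893448625693675
tool shift [4.2 1.5 5.4] turn [ 0.  0. -0.]
```

```bash
python3 -m creep '[{"wx":0,"wy":0,"wz":0,"tx":0,"ty":0,"tz":1,"gripper":-1},{"wx":0,"wy":0,"wz":0,"tx":0,"ty":0,"tz":2,"gripper":-1},{"wx":0,"wy":0,"wz":0,"tx":0,"ty":0,"tz":3,"gripper":-1},{"wx":0,"wy":0,"wz":0,"tx":0,"ty":0,"tz":3,"gripper":-1},{"wx":0,"wy":0,"wz":0,"tx":0,"ty":0,"tz":3,"gripper":-1}]' >/dev/null; python3 go.py -20 0;  python3 -m creep '[{"wx":0,"wy":0,"wz":0,"tx":0,"ty":0,"tz":0.5,"gripper":-1},{"wx":0,"wy":0,"wz":0,"tx":0,"ty":0,"tz":1,"gripper":-1},{"wx":0,"wy":0,"wz":0,"tx":0,"ty":0,"tz":1,"gripper":-1},{"wx":0,"wy":0,"wz":0,"tx":0,"ty":0,"tz":1,"gripper":-1}]' >/dev/null; python3 go.py -20 0
```

```text
t 9.0 heel in corner mm [-23.9   1.7   1.9] yaw err -0.03 rot [-1.8000e+02 -1.0000e-02  1.5477e+02] F [-0.2  0.4 -3. ] push along X 0.3 q [-33.  28.  25.  98. -13.  57.  61.] grip 49.957407116889954 0.015609729099877295
tool shift [3.9 1.7 1.9] turn [-0. -0. -0.]
t 9.33 heel in corner mm [-23.9   1.7   1. ] yaw err -0.03 rot [180.     0.   154.77] F [ 0.5  0.4 -0.8] push along X -0.3 q [-33.  28.  25.  98. -13.  57.  61.] grip 49.957385659217834 0.015510062493912031
tool shift [3.9 1.7 1. ] turn [ 0.  0. -0.]
```

```bash
for i in 1 2; do python3 -m creep '[{"wx":0,"wy":0,"wz":0,"tx":0,"ty":0,"tz":0.4,"gripper":-1},{"wx":0,"wy":0,"wz":0,"tx":0,"ty":0,"tz":0.8,"gripper":-1},{"wx":0,"wy":0,"wz":0,"tx":0,"ty":0,"tz":0.8,"gripper":-1},{"wx":0,"wy":0,"wz":0,"tx":0,"ty":0,"tz":0.8,"gripper":-1}]' >/dev/null; python3 go.py -20 0|head -1; done
```

```text
t 9.67 heel in corner mm [-23.9   1.7   0.2] yaw err -0.03 rot [180.    -0.   154.77] F [-0.8  0.6 -2. ] push along X 1.0 q [-33.  28.  25.  98. -13.  57.  61.] grip 49.957475066185 0.015683579874704288
t 10.0 heel in corner mm [-24.    1.7   0. ] yaw err -0.04 rot [ 1.7998e+02 -1.0000e-02  1.5476e+02] F [-2.8 -0.7  5.7] push along X 2.2 q [-33.  28.  25.  98. -13.  57.  61.] grip 49.95911657810211 0.015248684135807038
```

Contact with the board: about 8 N, stock flat. Now I'll slide it toward the wall.

```bash
python3 -m creep '[{"wx":0,"wy":0,"wz":0,"tx":3,"ty":0,"tz":0,"gripper":-1},{"wx":0,"wy":0,"wz":0,"tx":6,"ty":0,"tz":0,"gripper":-1},{"wx":0,"wy":0,"wz":0,"tx":9,"ty":0,"tz":0,"gripper":-1},{"wx":0,"wy":0,"wz":0,"tx":12,"ty":0,"tz":0,"gripper":-1},{"wx":0,"wy":0,"wz":0,"tx":12,"ty":0,"tz":0,"gripper":-1}]' >/dev/null; python3 go.py 0 0|head -1;python3 -m creep '[{"wx":0,"wy":0,"wz":0,"tx":2,"ty":0,"tz":0,"gripper":-1},{"wx":0,"wy":0,"wz":0,"tx":4,"ty":0,"tz":0,"gripper":-1},{"wx":0,"wy":0,"wz":0,"tx":6,"ty":0,"tz":0,"gripper":-1},{"wx":0,"wy":0,"wz":0,"tx":7,"ty":0,"tz":0,"gripper":-1},{"wx":0,"wy":0,"wz":0,"tx":7,"ty":0,"tz":0,"gripper":-1}]' >/dev/null; python3 go.py 0 0
```

```text
t 10.42 heel in corner mm [-12.1   1.2  -0. ] yaw err -0.01 rot [1.7994e+02 7.0000e-02 1.5479e+02] F [ 1.6 -1.1  5.4] push along X -1.9 q [-34.  27.  25. 100. -13.  57.  60.] grip 49.959627985954285 0.01565539563802775
t 10.83 heel in corner mm [-5.8  1.4 -0.1] yaw err -0.04 rot [1.7994e+02 1.2000e-01 1.5476e+02] F [ 4.7 -1.3  5.5] push along X -4.8 q [-34.  26.  25. 100. -13.  56.  60.] grip 49.95985507965088 0.015640223951315653
tool shift [ 5.8  1.5 -0. ] turn [ 0.1  0.1 -0. ]
```

```bash
python3 -m creep '[{"wx":0,"wy":0,"wz":0,"tx":1,"ty":0,"tz":0,"gripper":-1},{"wx":0,"wy":0,"wz":0,"tx":2,"ty":0,"tz":0,"gripper":-1},{"wx":0,"wy":0,"wz":0,"tx":3,"ty":0,"tz":0,"gripper":-1},{"wx":0,"wy":0,"wz":0,"tx":3,"ty":0,"tz":0,"gripper":-1}]' >/dev/null; for i in 1 2 3 ; do python3 go.py 0 0|head -1 | cut -c1-175; python3 -m creep '[{"wx":0,"wy":0,"wz":0,"tx":0.5,"ty":0,"tz":0,"gripper":-1},{"wx":0,"wy":0,"wz":0,"tx":1,"ty":0,"tz":0,"gripper":-1},{"wx":0,"wy":0,"wz":0,"tx":1,"ty":0,"tz":0,"gripper":-1}]' >/dev/null; done;  python3 go.py 0 0
```

```text
t 11.17 heel in corner mm [-3.   1.5 -0.1] yaw err -0.05 rot [1.7994e+02 1.3000e-01 1.5475e+02] F [ 4.5 -1.9  5.2] push along X -4.9 q [-35.  26.  25. 101. -13.  56.  60.] gri
t 11.42 heel in corner mm [-2.2  1.5 -0.1] yaw err -0.05 rot [1.7994e+02 1.4000e-01 1.5475e+02] F [ 4.7 -1.5  5. ] push along X -4.9 q [-35.  26.  25. 101. -13.  56.  60.] gri
t 11.67 heel in corner mm [-1.2  1.5 -0.1] yaw err -0.06 rot [1.7994e+02 1.5000e-01 1.5474e+02] F [ 3.8 -2.6  5.1] push along X -4.6 q [-35.  26.  25. 101. -13.  56.  59.] gri
t 11.92 heel in corner mm [-1.1  1.5 -0.2] yaw err -0.08 rot [179.92   0.24 154.72] F [ 6.6 -3.1  3.4] push along X -7.3 q [-35.  26.  25. 101. -12.  56.  59.] grip 49.96195077896118 0.01569055936992003
tool shift [ 1.1  1.6 -0. ] turn [ 0.1  0.2 -0.1]
```

```bash
python3 -m creep '[{"wx":0,"wy":0,"wz":0,"tx":0.3,"ty":0,"tz":0.2,"gripper":-1},{"wx":0,"wy":0,"wz":0,"tx":0.6,"ty":0,"tz":0.3,"gripper":-1},{"wx":0,"wy":0,"wz":0,"tx":0.6,"ty":0,"tz":0.3,"gripper":-1},{"wx":0,"wy":0,"wz":0,"tx":0.6,"ty":0,"tz":0.3,"gripper":-1}]' >/dev/null; python3 go.py 0 0; python3 - <<'E'
from h import *
ims=[]
for n in ['wrist','side']:
    p,d,P,W,f,c=cam(n)
    for q in ['square_heel','wall_top','corner']:
        for r in nets.place_of(q,n):
            if r['confidence']>.3: print(n,q,np.round(r['point'],4),round(r['confidence'],2))
    u,v=proj([.56,.152,.05],W,f,c).astype(int); k=(100,75) if n=='wrist' else (50,38)
    u=np.clip(u,k[0],640-k[0]);v=np.clip(v,k[1],400-k[1])
    ims.append(cv2.resize(p[v-k[1]:v+k[1],u-k[0]:u+k[0],::-1],(400,300),interpolation=cv2.INTER_CUBIC))
    if n=='wrist':
        # wall's upper edge: green at z 62..80mm
        pi=p.astype(int); z=P[...,2]; g=(pi[...,1]>pi[...,0]*1.3)&(z>.066)&(z<.08)
        C=np.array([.555,.155]); a=np.radians(154.8)
        w=P[g][:,:2]-C; print('wall edge n',len(w),'x in corner',np.percentile(w@[np.cos(a),np.sin(a)],[5,50,95]).round(4),'z',np.median(z[g]))
cv2.imwrite('pics/end.png',np.hstack(ims))
E
```

```text
t 12.25 heel in corner mm [-1.1  1.5 -0.3] yaw err -0.09 rot [179.9    0.29 154.71] F [ 7.  -2.8  4.3] push along X -7.5 q [-35.  26.  25. 101. -12.  56.  59.] grip 49.9614143371582 0.015530915720901381
tool shift [1.1 1.6 0. ] turn [ 0.1  0.3 -0.1]
wrist wall_top [0.5594 0.157  0.0721] 0.96
wrist corner [0.5555 0.1546 0.0132] 0.73
wrist corner [5.575e-01 1.561e-01 2.000e-04] 0.69
wall edge n 4561 x in corner [-0.0007  0.0016  0.0023] z 0.073496859930128
side square_heel [ 0.4326 -0.3151 -0.0016] 0.66
side square_heel [0.5863 0.1399 0.0266] 0.57
side square_heel [ 0.3605 -0.1873  0.0029] 0.56
side square_heel [0.5564 0.1504 0.0183] 0.41
side square_heel [0.5585 0.1556 0.0137] 0.41
side wall_top [0.554  0.1574 0.0775] 0.49
side wall_top [0.5877 0.1401 0.0274] 0.39
side corner [0.5586 0.1558 0.0154] 0.94
```

View pics/end.png

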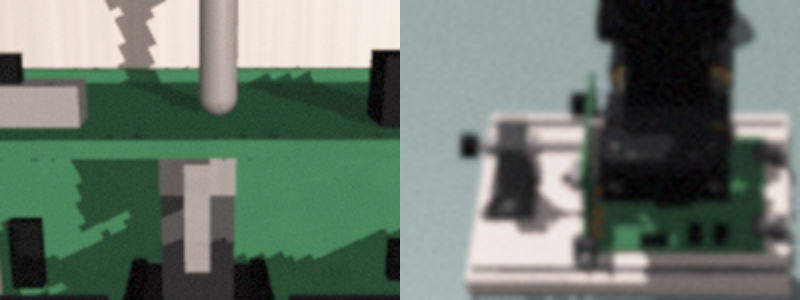

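The wall now stands upright, flush along the blade: its edge face spans 0 to 3 mm in wrist crop (200,150), and in the side crop at (595,170) it is vertical. The fingers are well off it. I'll take out the 0.3° of nose-down tilt, hold, and check.

```bash
python3 -m creep '[{"wx":0.1,"wy":0.1,"wz":0,"tx":0,"ty":0,"tz":0.2,"gripper":-1},{"wx":0.1,"wy":0.2,"wz":0,"tx":0,"ty":0,"tz":0.3,"gripper":-1},{"wx":0.1,"wy":0.3,"wz":0,"tx":0,"ty":0,"tz":0.4,"gripper":-1},{"wx":0.1,"wy":0.3,"wz":0,"tx":0,"ty":0,"tz":0.4,"gripper":-1},{"wx":0.1,"wy":0.3,"wz":0,"tx":0,"ty":0,"tz":0.4,"gripper":-1}]' >/dev/null; for i in 1 2; do python3 go.py 0 0; python3 -m creep '[{"wx":0,"wy":0,"wz":0,"tx":0,"ty":0,"tz":0,"gripper":-1},{"wx":0,"wy":0,"wz":0,"tx":0,"ty":0,"tz":0,"gripper":-1},{"wx":0,"wy":0,"wz":0,"tx":0,"ty":0,"tz":0,"gripper":-1},{"wx":0,"wy":0,"wz":0,"tx":0,"ty":0,"tz":0,"gripper":-1},{"wx":0,"wy":0,"wz":0,"tx":0,"ty":0,"tz":0,"gripper":-1}]'>/dev/null; done; python3 go.py 0 0
```

```text
t 13.07 heel in corner mm [-1.1  1.5  0. ] yaw err -0.09 rot [ 1.8000e+02 -2.0000e-02  1.5471e+02] F [ 5.8 -2.7  6.5] push along X -6.4 q [-35.  26.  25. 101. -13.  56.  60.] grip 49.962249398231506 0.015438809598702254
tool shift [1.1 1.6 0. ] turn [ 0.  -0.  -0.1]
t 13.48 heel in corner mm [-1.1  1.5  0. ] yaw err -0.09 rot [ 1.8000e+02 -2.0000e-02  1.5471e+02] F [ 6.1 -3.7  5.9] push along X -7.1 q [-35.  26.  25. 101. -13.  56.  60.] grip 49.96232986450195 0.01534087701915346
tool shift [ 1.1  1.6 -0. ] turn [ 0.  -0.  -0.1]
t 13.9 heel in corner mm [-1.1  1.5  0. ] yaw err -0.09 rot [ 1.8000e+02 -1.0000e-02  1.5471e+02] F [ 6.3 -2.3  6.2] push along X -6.7 q [-35.  26.  25. 101. -13.  56.  60.] grip 49.96227979660034 0.015504352329448107
tool shift [1.1 1.6 0. ] turn [ 0.  -0.  -0.1]
```

```bash
python3 -c "
from cell import env
print(env.sign_off())"
```

```text
the job is handed in; nothing more can be done
None
```

The middle-sized square is gripped at 50 N and held pressed into the corner, stock flat on the board and wall upright along the blade, with about 7 N toward the wall and 8 N down; I handed the job in at about 14 s, and no verdict came back.

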